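Lift the dried jar out of the purge chamber and stand it on the balance

ROBOT

A 6-joint arm with a two-finger parallel gripper is mounted at the origin on a cart in front of the work surface, level with it; the furniture and walls round the work are solid. World frame = base frame: x ahead of the robot, y to its left, z up, the work surface at z = 0. Lengths are in m, angles in rad, forces in N, time in s.
With the tool pointing down it reaches from about 0.25 to 0.775 m from the base axis. Payload 4 kg.
Tool frame: the origin (TCP) lies at the very end of the fingers, on their centre line; the grasp point (between the pads) lies 19 mm behind it; z points along the fingers, y is the line along which they close (so a half turn about z gives the same grasp; the last joint's range is limited). The gripper opens to 94 mm and grips with 3 to 60 N. Pads are 16 mm wide; open, the fingers measure 119 mm over their backs; the gripper's body (75 mm by 177 mm) begins 78 mm behind the grasp point.
Start: joints at [1.164, 0.087, 1.371, -0, 1.684, -0.103], TCP at [0.165, 0.525, 0.206] pointing down, gripper open.
Joint ranges: [-3.1, 3.1], [-0.76, 2.03], [0.27, 2.55], [-1.08, 4.22], [0.17, 2.65], [-2.57, 2.57]. Speed limits (rad/s): [2.79, 2.79, 3.14, 3.14, 3.14, 3.14].

INTERFACE

Orientations are given as [roll, pitch, yaw] about the fixed x, y, z axes, in that order (R = Rz(yaw) Ry(pitch) Rx(roll)).
In Python, from bench import robot gives the robot as it stands. The module is installed in compiled form; this text tells all that it offers.
- The arm moves only by the tool move_arm, never from a script. Its argument "deltas" is one flat list of numbers, 7 for each row, row after row: the turn, a rotation vector about the tool's x, y, z in rad, then the shift along the tool's x, y, z in cm, then the closure, from -1 (fully open) to 1 (shut). A call has 1 to 8 rows; each row is the pose to reach, as a shift and turn from the pose commanded when the call began, along the tool's axes at that moment; what a row does not reach only later rows make up. A row lasts 1/10 s, in which the tool goes at most 50 mm and 8.59 degrees, less where a joint would pass 70% of its speed; a pose out of reach is approached as far as the arm can. A call with a gripper value outside its range is refused whole. The fingers move at their own pace and stop on an object; the grip force is fixed at half the most. Time passes only in rows, so rows that repeat a pose let the fingers close. It gives the time, the measured TCP pose, the force, the opening and the grip force at its end, in the units of the state.
- robot.get_obs(): the state, without advancing time (a new reading comes with each control period).
- robot.snapshot(name): name is "scene" or "top" or "wrist"; returns a dict with "image" (420x560x3 uint8, red, green, blue), "depth" (420x560 float32, m along the optical axis (not along the pixel's ray), 0 where there is no reading), "fov_y" (degrees; the focal length in pixels is half the picture's height over the tangent of half this angle, whatever the lens; pixels are square), "cx", "cy" (the principal point, pixels), "origin" and "orientation" of the camera in the world; the wrist camera has in their place "T_tool_cam" (4x4, takes a point from camera to tool coordinates, whose origin is the TCP and whose axes are the flange's). Camera axes: x right, y up, looking along -z (the intrinsics and any distortion apply to the point x, -y, -z); pixel columns grow to the right and rows downward; lengths in m; the calibration is good to about 2 mm. A picture is of the moment at which its call begins: read the wrist's pose just before it.
- robot.close_job(): hands the job in; it is judged then, once.
The state is a dict: "time": time; "joint_positions": joint angles; "qvel": joint speeds; "joint_torque": joint torques, N m; "tool_pos": TCP position; "ee_rot": TCP orientation; "wrist_force": force on the tool from outside, world axes, zero at the start; "wrist_torque": the same for the moment, N m; "width": finger opening in m; "finger_force": force on a finger pad.
Only numpy, scipy, OpenCV 4.12 (cv2) and the standard library are available. Lean on these libraries where they do the work, as an engineer would, in place of code of your own. Each camera call takes 0.05 s, during which the arm holds its last target. There are 200 camera calls.

TASK

A small screw-cap jar stands on the pedestal inside the clear purge chamber. Reach down through the round port in the chamber's top, lift that jar straight out and stand it upright on the round pan of the bench balance, then let go. Leave the similar jar that stands on the bench where it is.

Things in the scene. Friction and masses are not known exactly. Their poses are not given: they have to be found in the camera images.
- sample_centre (a point): Centre (on the axis, 32 mm above the base) of the jar to move: slim, round, upright, pale screw cap, 34 mm diameter, 64 mm tall, about 60 g; z up along the jar. It stands on a 50 mm high pedestal (top 52 mm diameter) inside the chamber, up to 8 mm off the port's axis. Grip its body at this centre or up to 8 mm higher, not the cap; 15 N holds it.
- port (a point): Centre of the round port at its upper rim, 118 mm above the bench; z up. A clear hole 120 mm wide, 9 mm deep, in the top of a fixed box 176 x 176 x 118 mm with clear walls, slightly turned. The jar's top is 4 mm below the rim, its centre 36 mm below. Fingers opened to about 55 mm pass easily, fully open ones may not. The jar is out once its centre is over 32 mm above this point.
- pan (a point): Centre of the balance pan's upper face, 38 mm above the bench; z up. A flat round steel pan, 76 mm diameter inside a 3 mm high lip; a jar standing on it has its centre 32 mm above this point. The balance is a fixed grey box 100 x 150 x 31 mm, display and keys beside the pan. Near the pan close the fingers along y, for instruments stand behind it.
- spare_centre (a point): Centre (32 mm above the base) of the other jar, of the same kind and size, standing on the bench outside the chamber. Leave it alone. Beyond it, tall instruments fill the bench from x = 0.59 on, between y = 0.13 and y = -0.47: move sideways along the bench at x below 0.50, and go further out only at the chamber, which stands to their left.

How it is judged:
On the way:
1. the jar has been lifted out through the port, its base above the rim (z of sample_centre in the frame of port above 0.034 m and horizontal distance between sample_centre and port below 0.12 m), for 0.1 s.
At the end, for the whole second after the job is handed in: The jar from the chamber stands upright (within 6 degrees) and still on the balance pan, its base on the pan's flat, its axis within 21 mm of the pan's centre (horizontal distance between sample_centre and pan below 0.021 m and z of sample_centre in the frame of pan between 0.027 and 0.037 m and angle between sample_centre's own z axis and vertical below 0.1 rad and linear speed of sample_jar below 0.02 m/s); the robot touches nothing.
It fails at once if the spare jar on the bench is moved by more than 20 mm or tipped over (distance of spare_centre from where it was at the start of the episode above 0.02 m or angle between spare_centre's own z axis and vertical above 0.4 rad).
It also fails if it takes over 46 s, if anything falls off the work surface, if the arm or the gripper's body presses on something with over 40 N, if the wrist force passes 120 N, or if a joint passes its speed limit or range.

## Working session

There is one attempt and no reset: what is moved stays moved. The work goes in short steps, Python scripts to look and compute and a tool call to move; the robot and the scene stay as the last step left them, time stands still between calls to the robot, and variables do not carry over. Pictures are saved under pics/ and viewed, at most 10 in all, crops included, and the job is handed in when it is done.

Besides the shell and the picture viewer there is one more tool, called after ">>>" in YAML: its name, and indented under it one key for each argument. move_arm: Moves the arm, as the interface text tells. Its arguments: {"type":"object","properties":{"deltas":{"type":"array","items":{"type":"number"}}},"required":["deltas"]}

```bash
mkdir -p pics
cat > h.py <<'E'
import numpy as np, cv2
from scipy.spatial.transform import Rotation as Ro
from bench import robot
def snap(n):
    o=robot.get_obs(); s=robot.snapshot(n)
    if n=="wrist":
        T=np.eye(4); T[:3,:3]=rot(o["ee_rot"]); T[:3,3]=o["tool_pos"]; s["T"]=T@np.array(s["T_tool_cam"])
    else:
        T=np.eye(4); T[:3,:3]=rot(s["orientation"]); T[:3,3]=s["origin"]; s["T"]=T
    s["f"]=s["image"].shape[0]/2/np.tan(np.radians(s["fov_y"])/2)
    return s
def rot(a):
    a=np.array(a,float)
    return a if a.shape==(3,3) else Ro.from_euler("xyz",a).as_matrix()
def ray(s,u,v):
    d=np.array([(u-s["cx"])/s["f"],-(v-s["cy"])/s["f"],-1.]); return s["T"][:3,3],s["T"][:3,:3]@d
def plane(s,u,v,z):
    o,d=ray(s,u,v); return o+d*(z-o[2])/d[2]
def cloud(s):
    h,w=s["depth"].shape; v,u=np.mgrid[:h,:w]; D=s["depth"]
    P=np.stack([(u-s["cx"])/s["f"]*D,-(v-s["cy"])/s["f"]*D,-D],-1)
    return P@s["T"][:3,:3].T+s["T"][:3,3]
def save(s,n): cv2.imwrite(f"pics/{n}.png",cv2.cvtColor(s["image"],cv2.COLOR_RGB2BGR))
E
python3 - <<'E'
from h import *
print(robot.get_obs())
for n in("top","scene"):
    s=snap(n); save(s,n+"1"); print({k:v for k,v in s.items() if k not in("image","depth")})
E
```

```text
{'time': 0.0, 'joint_positions': array([ 1.16388529e+00,  8.79705065e-02,  1.37219097e+00, -9.00615407e-06,
        1.68358401e+00, -1.03123310e-01]), 'qvel': array([ 0.00025278,  0.00141013,  0.0010583 , -0.00101767, -0.00072645,
        0.00078247]), 'joint_torque': array([-4.46331596e-04, -3.40200126e+01, -3.02416384e+01,  7.17980554e-02,
        3.36147076e-02, -2.33344517e-04]), 'tool_pos': array([0.16433713, 0.52432761, 0.20432779]), 'ee_rot': array([-3.13945034e+00, -2.12709796e-04,  2.83780369e+00]), 'wrist_force': array([ 0.01405371,  1.00219936, -0.49262452]), 'wrist_torque': array([0.01417974, 0.00586615, 0.0178662 ]), 'finger_force': 0.0, 'width': 0.09365916782857747}
{'fov_y': 44.52370561561055, 'cx': 281.95400348176906, 'cy': 220.15851323146344, 'origin': array([ 0.42391949, -0.05244256,  1.25000899]), 'orientation': array([ 0.08738662,  0.00756525, -1.55452138]), 'T': array([[ 0.01627376,  0.99606303, -0.08714124,  0.42391949],
       [-0.99983895,  0.01555196, -0.00895565, -0.05244256],
       [-0.00756518,  0.08727295,  0.99615571,  1.25000899],
       [ 0.        ,  0.        ,  0.        ,  1.        ]]), 'f': np.float64(513.0055247198972)}
{'fov_y': 50.92277262908044, 'cx': 282.73089747960483, 'cy': 209.33340644106923, 'origin': array([-0.05058148, -0.6828089 ,  0.67297216]), 'orientation': array([ 0.9936882 ,  0.00688803, -0.7305402 ]), 'T': array([[ 0.74479638,  0.36836484, -0.55640425, -0.05058148],
       [-0.66725625,  0.40252078, -0.62669459, -0.6828089 ],
       [-0.00688798,  0.83802408,  0.54558977,  0.67297216],
       [ 0.        ,  0.        ,  0.        ,  1.        ]]), 'f': np.float64(441.0388421736328)}
```

View pics/top1.png

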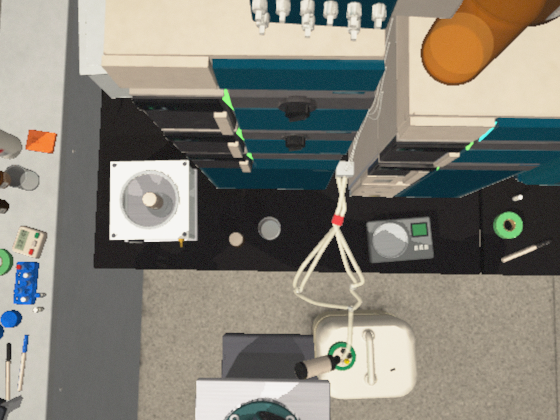

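View pics/scene1.png

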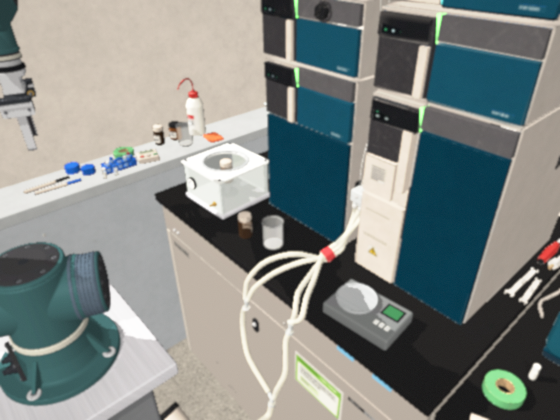

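The top view shows the chamber's port and jar cap near (150,200), the spare jar at (236,239), the pan at (390,240), and cables around (340,220). The scene view shows the same layout, with cables hanging in front of the bench between chamber and balance.

Run:
```python
from h import *
s=snap("top"); C=cloud(s); I=s["image"].astype(int)
hsv=cv2.cvtColor(s["image"],cv2.COLOR_RGB2HSV)
def comp(mask,seed):
    n,L,st,ce=cv2.connectedComponentsWithStats(mask.astype(np.uint8)); l=L[seed[1],seed[0]]; return l and (ce[l],st[l])
for n,p in dict(cap=(150,200),spare=(236,239),pan=(388,240)).items():
    print(n,I[p[1],p[0]],C[p[1],p[0]].round(3))
    c0=hsv[p[1],p[0]].astype(int)
# depth-based: cap
def zmask(lo,hi,x0,y0,r):
    return (C[...,2]>lo)&(C[...,2]<hi)&(np.hypot(C[...,0]-x0,C[...,1]-y0)<r)
for n,p,z in(("cap",(150,200),.114),("spare",(236,239),.064),("pan",(388,240),.038)):
    m=np.abs(C[...,2]-C[p[1],p[0],2])<.008
    m&=np.hypot(*(C[...,:2]-C[p[1],p[0],:2]).transpose(2,0,1))<.06
    r=comp(m,p); print(n,r, plane(s,*r[0],z).round(4), "median z",np.median(C[m][:,2]).round(4))
# lip circle/chamber: rim z
m=(np.abs(C[...,2]-.118)<.01)&(C[...,1]>.1)
v,u=np.where(m); print("lid px",len(u)); 
if len(u):
    print(cv2.minAreaRect(np.c_[u,v].astype(np.float32)))
    q=cv2.minAreaRect(C[m][:,:2].astype(np.float32)); print(q)
# cable heights in the lane
for lo in np.arange(.0,.5,.05):
    m=(C[...,2]>lo+.01)&(C[...,2]<lo+.06)&(C[...,0]<.58)&(C[...,0]>.2)&(C[...,1]<.1)&(C[...,1]>-.27)
    if m.any(): print(lo,m.sum(),C[m].min(0).round(3),C[m].max(0).round(3))
g=cv2.cvtColor(s["image"],cv2.COLOR_RGB2BGR)
a=cv2.resize(g[150:250,100:210],None,fx=5,fy=5,interpolation=2)[:500,:550]; b=cv2.resize(g[205:275,360:440],None,fx=3,fy=3)
o=np.zeros((500,795,3),np.uint8); o[:a.shape[0],:550]=a; o[:210,550:790]=b; cv2.imwrite("pics/crop.png",o)
```

```text
cap [241 231 213] [0.564 0.254 0.11 ]
spare [196 179 159] [0.482 0.064 0.063]
pan [161 160 154] [ 0.487 -0.293  0.037]
cap (array([149.14124294, 199.28813559]), array([142, 192,  15,  15, 177], dtype=int32)) [0.5655 0.2554 0.114 ] median z 0.1137
spare (array([234.93103448, 239.0137931 ]), array([228, 233,  14,  14, 145], dtype=int32)) [0.4822 0.0664 0.064 ] median z 0.0645
pan (array([389.40671401, 240.27824403]), array([ 367,  220,   46,   43, 1549], dtype=int32)) [ 0.4862 -0.2959  0.038 ] median z 0.0364
lid px 4513
((108.85676574707031, 158.1594696044922), (216.99594116210938, 142.75775146484375), 27.89727020263672)
((0.6587074398994446, 0.3500169813632965), (0.49280673265457153, 0.31996992230415344), 63.36104965209961)
0.0 1509 [ 0.382 -0.27   0.01 ] [0.559 0.081 0.06 ]
0.05 571 [ 0.436 -0.187  0.06 ] [0.579 0.083 0.089]
```

View pics/crop.png

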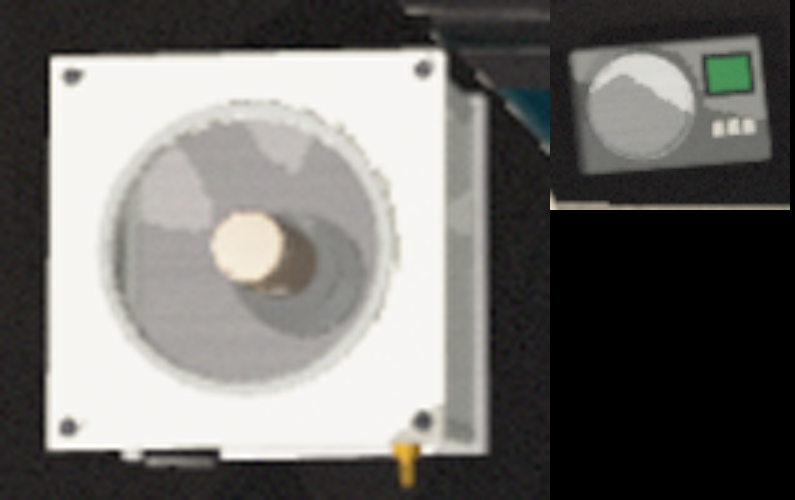

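The crop shows the port circle centred near (149.8,199) px with the cap concentric within about 1 px, and the pan circle near (390.5,240.5) px. The heights (0.114, 0.064 and 0.037 m) match what was given. I'll move to a hover above the jar, with the fingers part open and closing along y.

>>> move_arm:
  deltas: [0,0,-0.08,-11,-3.5,0,-0.17,0,0,-0.15,-22,-7,0,-0.17,0,0,-0.23,-33,-10,0,-0.17,0,0,-0.304,-46.3,-13.7,0,-0.17,0,0,-0.304,-46.3,-13.7,0,-0.17,0,0,-0.304,-46.3,-13.7,0,-0.17,0,0,-0.304,-46.3,-13.7,0,-0.17,0,0,-0.304,-46.3,-13.7,0,-0.17]

```text
time: 0.95
tool_pos: [0.4976, 0.2999, 0.2052]
ee_rot: [3.141, -0.0, -3.142]
wrist_force: [0.3, 1.0, 0.6]
width: 0.0549
finger_force: 0.0
```

>>> move_arm:
  deltas: [0,0,0,-3,-2,0,-0.17,0,0,0,-3,-2,0,-0.17,0,0,0,-3,-2,0,-0.17,0,0,0,-3,-2,0,-0.17]

```text
time: 1.35
tool_pos: [0.5253, 0.2821, 0.2053]
ee_rot: [3.141, -0.001, -3.14]
wrist_force: [-0.2, 0.7, 0.3]
width: 0.055
finger_force: 0.0
```

Run:
```python
from h import *
s=snap("wrist"); save(s,"w1"); C=cloud(s); print(robot.get_obs()["tool_pos"])
m=(abs(C[...,2]-.114)<.006)&(np.hypot(C[...,0]-.5655,C[...,1]-.2554)<.04)
print(m.sum())
if m.any():
    n,L,st,ce=cv2.connectedComponentsWithStats(m.astype(np.uint8)); print([(st[i],plane(s,*ce[i],.114).round(4)) for i in range(1,n) if st[i][4]>50])
print(s["T"].round(3))
```

```text
[0.52516235 0.2823854  0.20558499]
1037
[(array([ 233,  243,   37,   37, 1037], dtype=int32), array([0.5665, 0.2578, 0.114 ]))]
[[-0.002 -0.967 -0.255  0.451]
 [ 1.    -0.002 -0.     0.282]
 [-0.    -0.255  0.967  0.384]
 [ 0.     0.     0.     1.   ]]
```

View pics/w1.png

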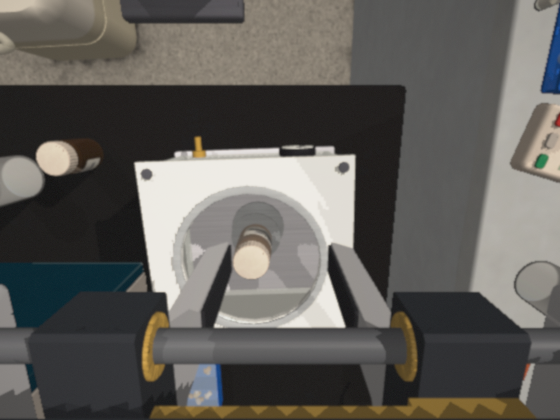

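The wrist view shows the cap at (251,261) inside the port circle, centred near (250,255), with both fingers straddling it. I'll centre over it and look again.

>>> move_arm:
  deltas: [0,0,0,-4.1,-2.5,0,-0.17,0,0,0,-4.1,-2.5,0,-0.17,0,0,0,-4.1,-2.5,0,-0.17,0,0,0,-4.1,-2.5,0,-0.17,0,0,0,-4.1,-2.5,0,-0.17]

```text
time: 1.9
tool_pos: [0.5663, 0.2575, 0.206]
ee_rot: [3.141, 0.0, -3.14]
wrist_force: [-0.2, -0.3, -0.6]
width: 0.0549
finger_force: 0.0
```

Run:
```python
from h import *
s=snap("wrist"); C=cloud(s); print(robot.get_obs()["tool_pos"])
m=(abs(C[...,2]-.114)<.006)&(np.hypot(C[...,0]-.566,C[...,1]-.257)<.035)
n,L,st,ce=cv2.connectedComponentsWithStats(m.astype(np.uint8)); print([(st[i],plane(s,*ce[i],.114).round(4)) for i in range(1,n) if st[i][4]>50])
```

```text
[0.56646397 0.25732751 0.20604023]
[(array([ 260,  197,   39,   38, 1112], dtype=int32), array([0.567 , 0.2575, 0.114 ]))]
```

>>> move_arm:
  deltas: [0,0,0,0,0,3,-0.17,0,0,0,0,0,6,-0.17,0,0,0,0,0,9,-0.17,0,0,0,0,0,11,-0.17,0,0,0,0,0,13,-0.17,0,0,0,0,0,13.8,-0.17,0,0,0,0,0,13.8,-0.17,0,0,0,0,0,13.8,-0.17]

```text
time: 2.75
tool_pos: [0.5678, 0.2568, 0.0687]
ee_rot: [3.141, 0.002, -3.141]
wrist_force: [0.4, -0.1, 0.1]
width: 0.0553
finger_force: 0.0
```

>>> move_arm:
  deltas: [0,0,0,0,0,0,0.3,0,0,0,0,0,0,0.6,0,0,0,0,0,0,0.8,0,0,0,0,0,0,0.8,0,0,0,0,0,0,0.8,0,0,0,0,0,0,0.8,0,0,0,0,0,0,0.8]

```text
time: 3.45
tool_pos: [0.5678, 0.2566, 0.0685]
ee_rot: [3.141, 0.002, -3.141]
wrist_force: [-0.7, -0.1, 4.2]
width: 0.0335
finger_force: 30.0
```

>>> move_arm:
  deltas: [0,0,0,0,0,-2,0.8,0,0,0,0,0,-4,0.8,0,0,0,0,0,-6,0.8,0,0,0,0,0,-8,0.8,0,0,0,0,0,-10,0.8,0,0,0,0,0,-12,0.8,0,0,0,0,0,-13,0.8,0,0,0,0,0,-13,0.8]

```text
time: 4.25
tool_pos: [0.5679, 0.2565, 0.1987]
ee_rot: [3.141, 0.002, -3.141]
wrist_force: [-0.3, 0.9, -0.7]
width: 0.0334
finger_force: 30.0
```

Run:
```python
from h import *
robot.get_obs(); s=snap("scene"); save(s,"s2"); t=snap("top");C=cloud(t); print(robot.get_obs()["tool_pos"])
# tall things in the sideways lane besides the arm
m=(C[...,2]>.10)&(C[...,0]<.585)&(C[...,0]>.25)&(C[...,1]<.12)&(C[...,1]>-.4); print(m.sum(), C[m].min(0) if m.any() else "", C[m].max(0) if m.any() else "")
```

```text
[0.56687143 0.25620347 0.19616329]
2433 [ 0.25004672 -0.05244256  0.53356224] [0.42391949 0.11998204 1.25000899]
```

View pics/s2.png

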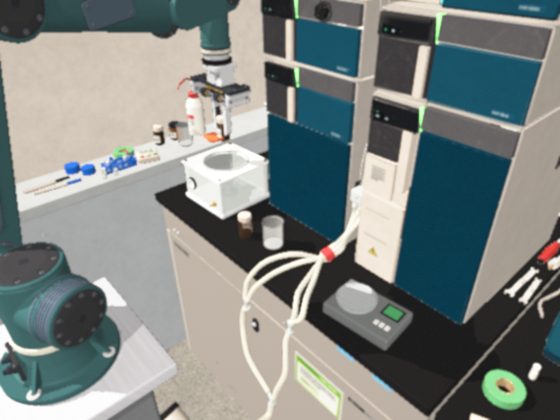

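The scene view shows the jar (220,125) held upright below the fingers, out of the chamber, with the spare (245,222) in place. The lane is clear above 0.10 m. I'll pull back to x of about 0.42, then move sideways.

>>> move_arm:
  deltas: [0,0,0,4,0,0,0.8,0,0,0,8,0,0,0.8,0,0,0,12,0,0,0.8,0,0,0,14.8,-2,0,0.8,0,0,0,14.8,-6,0,0.8,0,0,0,14.8,-10,0,0.8,0,0,0,14.8,-14,0,0.8,0,0,0,14.8,-18,0,0.8]

```text
time: 5.15
tool_pos: [0.4181, 0.075, 0.1958]
ee_rot: [-3.141, -0.002, -3.14]
wrist_force: [1.4, 0.1, -0.5]
width: 0.0337
finger_force: 30.0
```

>>> move_arm:
  deltas: [0,0,0,0,-4,0,0.8,0,0,0,0,-8,0,0.8,0,0,0,0,-12,0,0.8,0,0,0,0,-16,0,0.8,0,0,0,0,-20,0,0.8,0,0,0,0,-24,0,0.8,0,0,0,0,-28,0,0.8,0,0,0,0,-32,0,0.8]

```text
time: 5.95
tool_pos: [0.4184, -0.2448, 0.1956]
ee_rot: [3.14, -0.002, 3.141]
wrist_force: [0.4, 0.1, 0.8]
width: 0.0336
finger_force: 30.0
```

>>> move_arm:
  deltas: [0,0,0,-3.4,-2.6,0,0.8,0,0,0,-6.8,-5.1,0,0.8,0,0,0,-6.8,-5.1,0,0.8,0,0,0,-6.8,-5.1,0,0.8]

```text
time: 6.35
tool_pos: [0.4867, -0.2943, 0.1944]
ee_rot: [3.138, -0.005, 3.142]
wrist_force: [-0.2, 0.5, 0.5]
width: 0.034
finger_force: 30.0
```

Run:
```python
from h import *
s=snap("wrist"); save(s,"w2"); C=cloud(s); print(robot.get_obs()["tool_pos"])
c=np.array([.486,-.297,.038]); p=s["T"][:3,:3].T@(c-s["T"][:3,3]); print("expected pan px",s["cx"]+s["f"]*p[0]/-p[2], s["cy"]-s["f"]*p[1]/-p[2])
m=(C[...,2]>.0)&(abs(C[...,2]-.037)<.0045)&(np.hypot(C[...,0]-.486,C[...,1]+.297)<.06)
v,u=np.where(m); (uu,vv),r=cv2.minEnclosingCircle(np.c_[u,v].astype(np.float32)); print(len(u),uu,vv,r,plane(s,uu,vv,.04), C[m].min(0),C[m].max(0))
```

```text
[ 0.4865319  -0.29392191  0.19570272]
expected pan px 275.9635202130517 198.52909188175988
4577 272.0 193.5 54.993282318115234 [ 0.48035997 -0.30098671  0.04      ] [ 0.44436318 -0.35460973  0.03250452] [ 0.52213553 -0.25274819  0.04149822]
```

View pics/w2.png

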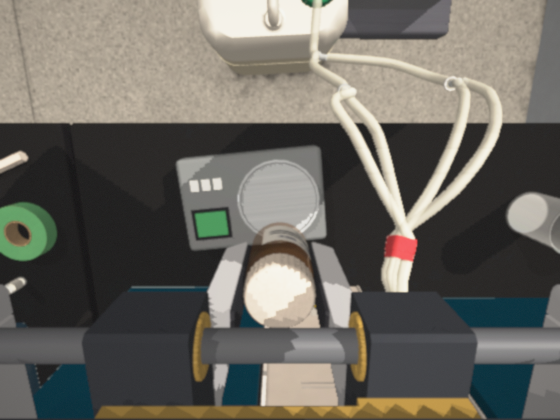

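The wrist view shows the jar held upright at (280,290) and the pan circle centred near (278,201), within about 2 mm of the expected pixel. The pan is therefore about (0.487,-0.295), and I can lower straight down.

>>> move_arm:
  deltas: [0,0,0,0,-0.1,3,0.8,0,0,0,0,-0.1,6,0.8,0,0,0,0,-0.1,9,0.8,0,0,0,0,-0.1,11,0.8,0,0,0,0,-0.1,12.5,0.8,0,0,0,0,-0.1,13.2,0.8,0,0,0,0,-0.1,13.2,0.8,0,0,0,0,-0.1,13.2,0.8]

```text
time: 7.2
tool_pos: [0.488, -0.2959, 0.0669]
ee_rot: [-3.14, 0.002, -3.141]
wrist_force: [0.5, -0.7, -0.4]
width: 0.0334
finger_force: 30.0
```

>>> move_arm:
  deltas: [0,0,0,0,0,0.4,0.8,0,0,0,0,0,0.7,0.8,0,0,0,0,0,0.9,0.8,0,0,0,0,0,0.9,0.8,0,0,0,0,0,0.9,0.8]

```text
time: 7.7
tool_pos: [0.4875, -0.2957, 0.0565]
ee_rot: [-3.142, 0.0, -3.141]
wrist_force: [0.3, 0.5, 0.7]
width: 0.0333
finger_force: 30.0
```

Nominal contact is about here, but the force hasn't risen yet, so I'll go down in small steps.

>>> move_arm:
  deltas: [0,0,0,0,0,0.1,0.8,0,0,0,0,0,0.1,0.8,0,0,0,0,0,0.1,0.8]

```text
time: 8.0
tool_pos: [0.4875, -0.2957, 0.0564]
ee_rot: [-3.141, 0.001, -3.141]
wrist_force: [-1.6, 0.9, 4.8]
width: 0.0338
finger_force: 30.0
```

Contact: 4.8 N upward. I'll release to a moderate opening.

>>> move_arm:
  deltas: [0,0,0,0,0,0,0.2,0,0,0,0,0,0,0.1,0,0,0,0,0,0,0,0,0,0,0,0,0,-0.17,0,0,0,0,0,0,-0.17,0,0,0,0,0,0,-0.17,0,0,0,0,0,0,-0.17]

```text
time: 8.7
tool_pos: [0.4874, -0.2956, 0.0554]
ee_rot: [3.141, 0.0, -3.141]
wrist_force: [0.2, -0.2, -0.1]
width: 0.0548
finger_force: 0.0
```

>>> move_arm:
  deltas: [0,0,0,0,0,-1,-0.17,0,0,0,0,0,-3,-0.17,0,0,0,0,0,-6,-0.17,0,0,0,0,0,-9,-0.17,0,0,0,0,0,-12,-0.17,0,0,0,0,0,-14,-0.17,0,0,0,0,0,-14,-0.17,0,0,0,0,0,-14,-0.17]

```text
time: 9.5
tool_pos: [0.4875, -0.2957, 0.1957]
ee_rot: [-3.141, 0.001, -3.141]
wrist_force: [-0.7, 0.1, -0.7]
width: 0.055
finger_force: 0.0
```

Run:
```python
from h import *
s=snap("wrist"); C=cloud(s); print(robot.get_obs()["tool_pos"])
m=(abs(C[...,2]-.102)<.006)&(np.hypot(C[...,0]-.487,C[...,1]+.296)<.035)
n,L,st,ce=cv2.connectedComponentsWithStats(m.astype(np.uint8)); print([(st[i],plane(s,*ce[i],.102).round(4)) for i in range(1,n) if st[i][4]>50])
t=snap("scene"); save(t,"s3")
```

```text
[ 0.4870035  -0.29529536  0.19441196]
[(array([ 261,  195,   38,   38, 1113], dtype=int32), array([ 0.4867, -0.2954,  0.102 ]))]
```

View pics/s3.png

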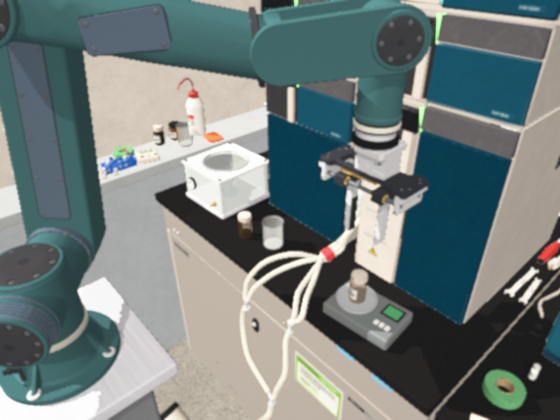

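The scene view shows the jar upright on the pan at (358,287), the gripper clear above it and the spare untouched at (245,222). The cap is at (0.487,-0.295), on the pan's centre.

```bash
python3 -c "
from bench import robot
print(robot.close_job())"
```

```text
the job is handed in; nothing more can be done
None
```

The chamber jar is standing upright on the balance pan, within about 3 mm of its centre; the spare jar was left untouched, and the job was handed in at about 9.6 s of the 46 s allowed (no verdict was returned).

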